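# Start the twin stirrer from its key deck

### The job

Start the stirrer with the fingertips: push down the raised far end of the blue rocker until it has tipped fully over, then do the same with the yellow rocker, and last press the green round key all the way down and let it come up again. Keep to this order, do not press the red key, leave both rockers tipped over, and do not lift, shift or knock over the beaker and vials.

Things in the scene. Friction and masses are not known exactly. Their poses are not given: they have to be found in the camera images.
- stirrer: fixed white bench stirrer, 240 (x) x 230 (y) x 64 mm. Origin: centre of its underside on the table; x points to its rear, away from the robot, y left, z up. Front (x -120 to -15 mm): level deck 40 mm high with four control modules in a row (x -70, y +78, +26, -26, -78 mm), in an order that varies. Rear: housing 58 mm high with two round plates, tops at 64 mm, at x 55, y +57 and -57 mm
- blue_rocker (a joint): blue rocker, tips about a level axis along the stirrer's y. 0 = off (near half level, far half sticking up at 0.34 rad), 0.34 = fully on (far half level, near half up). Friction-held: stays where it is left. Needs 1 to 3 N at the press point
- blue_press (a point): press point on the upper face of the blue rocker's far half, 20 mm behind the tipping axis; moves with it. Off: 61.5 mm above the table, on a ramp rising to the rear; fully on: 55 mm, level. The rocker is 58 mm long (29 mm each half), 26 mm wide; a small white bar marks the far end. The black bezel round it, 72 x 42 mm, is 44 mm above the table, its middle 50 mm
- yellow_rocker (a joint): yellow rocker, made just like the blue one: 0 = off, 0.34 = fully on, friction-held
- yellow_press (a point): press point on the far half of the yellow rocker, 20 mm behind its tipping axis, same sizes and heights as the blue one
- green_key (a joint): green round key, slides straight down: 0 = up, 0.006 m = fully down; springs back up. 1 N to start it, 4 N fully down
- green_top (a point): centre of the top of the green key, a cylinder 26 mm across; 59 mm above the table when up, 53 mm when down. The metal collar round it, 35 mm across, is 50 mm above the table
- red_key (a joint): red round key, same as the green one; not to be pressed
- red_top (a point): centre of the top of the red key, 26 mm across, 59 mm above the table
- beaker_small: loose small beaker 54 mm across, 59 mm high, standing on the stirrer's left rear plate; origin at the centre of its underside
- vial_white: loose sample vial with white cap, 27 mm across, 58 mm high, standing on the stirrer's right rear plate; origin at the centre of its underside
- vial_amber: loose amber vial with black cap, 34 mm across, 72 mm high, standing on the table at the near right of the stirrer; origin at the centre of its underside
Not all that is in view belongs to the job. What is shaped like the beaker_small but black or pink is not meant.

How it is judged:
On the way, in this order (a step that is already met when the one before it is completed fails the run):
1. the blue rocker is tipped fully on (value of joint blue_rocker above 0.28 rad), for 0.1 s.
2. the yellow rocker is tipped fully on (value of joint yellow_rocker above 0.28 rad), for 0.1 s.
3. the green key is pressed down (value of joint green_key above 0.0045 m), for 0.05 s.
At the end, for the whole second after the job is handed in: Both rockers are on (beyond 0.28 of 0.34 rad), the green key has been pressed at least 4.5 of its 6 mm after both and is up again (within 1.5 mm), the red key is up, and the beaker and both vials stand upright within 20 mm of where they began (value of joint each of blue_rocker, yellow_rocker above 0.28 rad and value of joint each of green_key, red_key below 0.0015 m and distance of each of beaker_small, vial_white, vial_amber from where it was at the start of the episode below 0.02 m and angle between each of beaker_small, vial_white, vial_amber's own z axis and vertical below 0.2 rad); the robot touches nothing.
It fails at once if the yellow rocker is tipped before the blue one is on (value of joint yellow_rocker above 0.17 rad and value of joint blue_rocker below 0.25 rad).
It fails at once if the green key is pressed before both rockers are on (value of joint green_key above 0.003 m and value of joint any of blue_rocker, yellow_rocker below 0.25 rad).
It fails at once if the red key is pressed (value of joint red_key above 0.003 m).
It fails at once if the beaker or a vial is lifted, shifted by more than 20 mm or tipped (distance of any of beaker_small, vial_white, vial_amber from where it was at the start of the episode above 0.02 m or angle between any of beaker_small, vial_white, vial_amber's own z axis and vertical above 0.35 rad).
It also fails if it takes over 64 s, if anything falls off the work surface, if the arm or the gripper's body presses on something with over 40 N, if the wrist force passes 120 N, or if a joint passes its speed limit or range.

### The arm

A 7-joint arm with a two-finger parallel gripper is mounted at the origin on a cart in front of the work surface, level with it; the furniture and walls round the work are solid. World frame = base frame: x ahead of the robot, y to its left, z up, the work surface at z = 0. Lengths are in m, angles in rad, forces in N, time in s.
With the tool pointing down it reaches from about 0.4 to 0.75 m from the base axis. Payload 19.5 kg.
Tool frame: the origin (TCP) lies at the very end of the fingers, on their centre line; the grasp point (between the pads) lies 19 mm behind it; z points along the fingers, y is the line along which they close (so a half turn about z gives the same grasp; the last joint's range is limited). The gripper opens to 85 mm and grips with 20 to 120 N. Pads are 22 mm wide; open, the fingers measure 114 mm over their backs; the gripper's body (76 mm by 85 mm) begins 54 mm behind the grasp point. The pads swing forward as they close: fully open they stand 13 mm farther back than shut.
Start: joints at [-1.254, 0.707, -0.028, 1.485, 0.022, 0.951, -0.075], TCP at [0.202, 0.538, 0.231] pointing down, gripper open.
Joint ranges: [-2.71, 2.71], [-0.32, 2.16], [-1.57, 1.52], [0, 2.45], [-1.46, 4.6], [0, 2.02], [-2.83, 2.83]. Speed limits (rad/s): [1.89, 1.89, 2.57, 2.57, 3.01, 3.01, 3.01].

### API

Orientations are given as a unit quaternion [w, x, y, z].
In Python, from plant import observe, read_camera, sign_off gives the robot as it stands.
- The arm moves only by the shell command python3 -m crank 'ROWS' [FORCE]. ROWS is JSON, a list that holds one entry, the list of rows, each a list of 7 numbers: the shift along the tool's x, y, z each as a share of 800 mm, from -1 to 1, then the turn, a rotation vector about the tool's x, y, z each as a share of 0.5 rad, from -1 to 1, then the opening in per cent of the stroke, from 0 (shut) to 100 (fully open). In form: [[[tx, ty, tz, rx, ry, rz, gripper], ...]]. A call has 1 to 10 rows; each row is the pose to reach, as a shift and turn from the pose commanded when the call began, along the tool's axes at that moment; what a row does not reach only later rows make up. A row lasts 1/12 s, in which the tool goes at most 41.7 mm and 7.16 degrees, less where a joint would pass 70% of its speed; a pose out of reach is approached as far as the arm can. A call with a number of a shift or a turn outside -1 to 1 is refused whole. A call with a gripper value outside its range is refused whole. The fingers move at their own pace and stop on an object; FORCE is the grip in N (left out, the last holds). Time passes only in rows, so rows that repeat a pose let the fingers close. It gives the time, the measured TCP pose, the force, the opening and the grip force at its end, in the units of the state.
- observe(): the state, without advancing time (a new reading comes with each control period).
- read_camera(name): name is "scene" or "side" or "wrist"; returns a dict with "img" (420x560x3 uint8, blue, green, red), "z_map" (420x560 float32, m along the optical axis (not along the pixel's ray), 0 where there is no reading), "fx", "fy", "cx", "cy" (pixels), "k1" (the pictures are not rectified: a ray, as slopes to the right and down, at radius r is drawn at 1 + k1 r^2 times it, then the intrinsics apply), "extrinsics" (4x4, takes a point from camera to world coordinates). Camera axes: x right, y down, z forward; pixel columns grow to the right and rows downward; lengths in m; the calibration is good to about 2 mm. A picture is of the moment at which its call begins.
- sign_off(): hands the job in; it is judged then, once.
The state is a dict: "clock": time; "joint_positions": joint angles; "qd": joint speeds; "joint_torque": joint torques, N m; "eef_pos": TCP position; "tool_rot": TCP orientation; "ft_force": force on the tool from outside, world axes, zero at the start; "torque": the same for the moment, N m; "gripper_width": opening from 0.0 (shut) to 1.0 (fully open); "grip_force": force on a finger pad.
Only numpy, scipy, OpenCV 4.12 (cv2) and the standard library are available. Lean on these libraries where they do the work, as an engineer would, in place of code of your own. Each camera call takes 0.05 s, during which the arm holds its last target. There are 200 camera calls.

## Working session

There is one attempt and no reset: what is moved stays moved. The work goes in short steps, Python scripts to look and compute and a shell command to move; the robot and the scene stay as the last step left them, time stands still between calls to the robot, and variables do not carry over. Pictures are saved under pics/ and viewed, at most 10 in all, crops included, and the job is handed in when it is done.

```bash
mkdir -p pics; cat > h.py <<'E'
import numpy as np, cv2
from plant import observe, read_camera
def grab(name):
    c=read_camera(name); cv2.imwrite(f'pics/{name}_{int(observe()["clock"]*100)}.png',c['img']); 
    np.savez(f'{name}.npz',**{k:np.asarray(v) for k,v in c.items()}); return c
def world(name,pts,z=None):
    c=np.load(f'{name}.npz'); K=np.array([[c['fx'],0,c['cx']],[0,c['fy'],c['cy']],[0,0,1]],float)
    E=c['extrinsics']; out=[]
    for u,v in pts:
        s=cv2.undistortPoints(np.array([[[u,v]]],float),K,np.array([float(c['k1']),0,0,0,0]))[0,0]
        r=E[:3,:3]@np.array([s[0],s[1],1]); d=float(np.median(c['z_map'][int(v)-1:int(v)+2,int(u)-1:int(u)+2])) if z is None else (z-E[2,3])/r[2]
        out.append(E[:3,3]+d*r)
    return np.array(out)
E
python3 - <<'E'
from h import *
for n in('scene','side','wrist'): grab(n)
o=observe(); print({k:np.round(v,3) for k,v in o.items()})
E
ls pics
```

```text
{'clock': np.float64(0.15), 'joint_positions': array([-1.254,  0.707, -0.028,  1.485,  0.022,  0.951, -0.075]), 'qd': array([ 0.   , -0.001,  0.001, -0.002,  0.002, -0.001, -0.001]), 'joint_torque': array([ 1.0000e-03, -8.8330e+01,  1.2350e+00, -2.3618e+01,  1.7000e-02,
        6.0000e-03,  0.0000e+00]), 'eef_pos': array([0.202, 0.538, 0.231]), 'tool_rot': array([-0.   ,  0.178,  0.984, -0.   ]), 'ft_force': array([-0.195, -0.136, -0.365]), 'torque': array([-0.016,  0.012, -0.001]), 'grip_force': np.float64(0.0), 'gripper_width': np.float64(1.003)}
scene_5.png
side_10.png
wrist_15.png
```

View pics/scene_5.png

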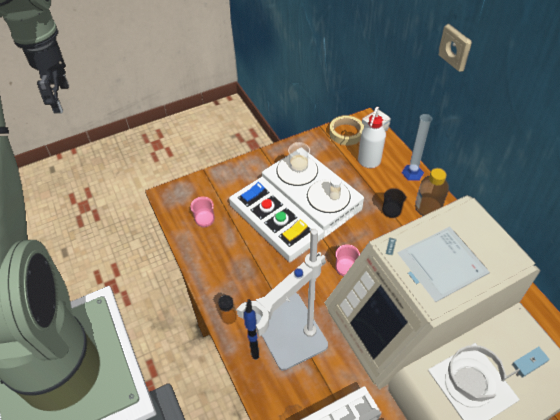

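View pics/side_10.png

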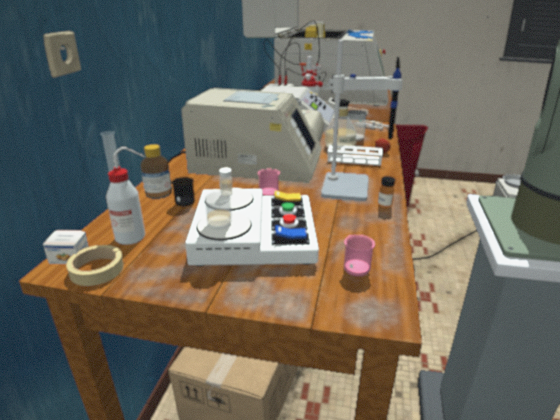

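The scene view shows the stirrer at about (297,205). Its controls run left to right as blue (253,192), red (267,205), green (281,217), yellow (295,232). A stand with a side arm is at (300,290). I'll enlarge that area next.

```bash
python3 - <<'E'
import cv2
i=cv2.imread('pics/scene_5.png')[135:345,200:370]
i=cv2.resize(i,None,fx=2.8,fy=2.8,interpolation=cv2.INTER_CUBIC); 
j=cv2.imread('pics/side_10.png')[160:280,180:330]; j=cv2.resize(j,(324,259))
import numpy as np
c=np.zeros((588,800,3),np.uint8); c[:,:476]=i[:588,:476]; c[:259,476:]=j
cv2.imwrite('pics/crop1.png',c)
E
```

```text
(no output)
```

View pics/crop1.png

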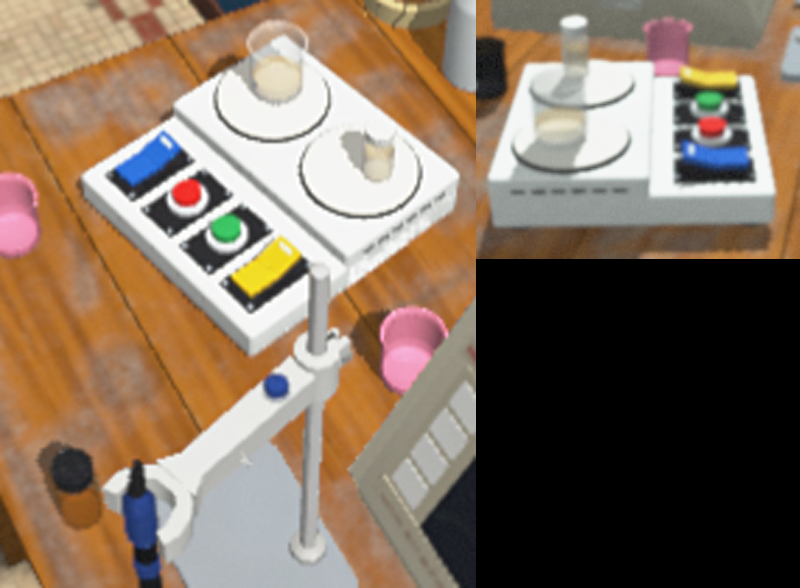

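Crop pixels: blue rocker centre (148,160) with its white bar at (165,142), red key (188,191), green key (227,228), yellow rocker centre (267,268) with its bar at (286,247). The loose beaker, white vial and amber vial can be told apart from the pink and black cups.

```bash
python3 - <<'E'
from h import *
from scipy.optimize import least_squares
P=[('red',188,188,.059,-.07,.026),('green',227,225,.059,-.07,-.026),('FL',84,181,.040,-.12,.115),('FR',250,334,.040,-.12,-.115),('BR',459,178,.058,.12,-.115),('plL',272,97,.064,.055,.057),('plR',361,170,.064,.055,-.057)]
px=[(200+a[1]/2.8,135+a[2]/2.8) for a in P]
W=np.array([world('scene',[p],z=a[3])[0] for p,a in zip(px,P)])[:,:2]; L=np.array([a[4:] for a in P])
def T(q,L): c,s=np.cos(q[2]),np.sin(q[2]); return L@np.array([[c,s],[-s,c]])+q[:2]
r=least_squares(lambda q:(T(q,L)-W).ravel(),[.6,0,0],loss='soft_l1',f_scale=.003).x
print(r); print(np.round((T(r,L)-W)*1e3,1))
for n,l in dict(blue=(-.05,.078),yellow=(-.05,-.078),green=(-.07,-.026)).items(): print(n,T(r,np.array([l])))
# depth points
q=[(272,386),(318,270),(320,360),(137,470),(140,530),(75,470),(160,490),(180,480)]
print(np.round(world('scene',[(200+a/2.8,135+b/2.8) for a,b in q]),3))
print(np.round(world('scene',[(200+a/2.8,135+b/2.8) for a,b in [(188,188),(227,225),(272,97),(361,170)]]),3))
E
```

```text
[0.62886319 0.15440954 0.22580931]
[[-1.9 -1.8]
 [-1.5 -1. ]
 [ 0.2  9.3]
 [-2.6 -4.2]
 [ 4.3  1.4]
 [ 2.1  0.3]
 [ 0.5  0.5]]
blue [[0.5626687  0.21923461]]
yellow [[0.59759635 0.06719495]]
green [[0.56646154 0.11339693]]
[[ 0.461 -0.167  0.284]
 [ 0.496 -0.156  0.363]
 [ 0.495 -0.164  0.282]
 [ 0.36  -0.201  0.322]
 [ 0.354 -0.209  0.269]
 [ 0.362 -0.047  0.072]
 [ 0.376 -0.188  0.263]
 [ 0.387 -0.194  0.276]]
[[0.556 0.165 0.061]
 [0.568 0.114 0.059]
 [0.661 0.21  0.078]
 [0.694 0.11  0.065]]
```

```bash
cat >> h.py <<'E'
from scipy.spatial.transform import Rotation as Ro
def plan(*targets,yaw=None):
    o=observe(); R=Ro.from_quat(np.roll(o['tool_rot'],-1)); M=R.as_matrix()
    print(o['clock'],np.round(o['eef_pos'],4),np.round(o['ft_force'],1),o['gripper_width'])
    for t in targets: print(np.round(M.T@(np.array(t)-o['eef_pos'])/.8,4))
    if yaw is not None:
        y=np.array([-np.sin(yaw),np.cos(yaw),0]); z=np.array([0,0,-1.]); D=np.c_[np.cross(y,z),y,z]
        print('rot',np.round(Ro.from_matrix(M.T@D).as_rotvec()/.5,4))
E
python3 -c "
from h import *
plan([.50,.18,.22],yaw=.226)"
```

```text
0.15 [0.2018 0.5382 0.231 ] [-0.2 -0.1 -0.4] 1.0025293614998754
[-0.5062 -0.2884  0.0139]
rot [-1.5000e-03 -5.0000e-04 -1.1696e+00]
```

```bash
python3 -m crank '[[[-0.05,-0.029,0,0,0,-0.2,0],[-0.1,-0.058,0,0,0,-0.4,0],[-0.15,-0.086,0,0,0,-0.6,0],[-0.19,-0.115,0,0,0,-0.8,0],[-0.24,-0.14,0,0,0,-0.9,0],[-0.29,-0.165,0,0,0,-1,0],[-0.34,-0.19,0,0,0,-1,0],[-0.38,-0.215,0,0,0,-1,0],[-0.43,-0.245,0,0,0,-1,0],[-0.47,-0.27,0.01,0,0,-1,0]]]' 20; python3 -c "
from h import *
plan([.50,.18,.20],yaw=.226)"
```

```text
clock: 0.98
eef_pos: [0.4686, 0.2162, 0.2262]
tool_rot: [0.001, -0.07, 0.998, 0.0]
ft_force: [0.1, 0.1, 0.5]
gripper_width: 0.005
grip_force: 0.0
0.9833 [0.4686 0.2162 0.2262] [0.1 0.1 0.5] 0.004501199647601274
[-0.0325 -0.0504  0.0328]
rot [ 0.0005  0.0021 -0.1699]
```

```bash
python3 -m crank '[[[-0.02,-0.03,0.02,0,0,-0.17,0],[-0.03,-0.045,0.03,0,0,-0.17,0],[-0.03,-0.045,0.03,0,0,-0.17,0],[-0.03,-0.045,0.03,0,0,-0.17,0]]]'; python3 -c "
from h import *
plan([.50,.18,.20],yaw=.226)
c=grab('wrist');cv2.imwrite('pics/w2.png',cv2.resize(c['img'],(784,588),interpolation=cv2.INTER_CUBIC))"
```

```text
clock: 1.32
eef_pos: [0.4958, 0.1857, 0.2012]
tool_rot: [-0.001, -0.112, 0.994, 0.0]
ft_force: [-0.6, -0.0, 0.3]
gripper_width: 0.002
grip_force: 0.0
1.3167 [0.4958 0.1857 0.2012] [-0.6 -0.   0.3] 0.0017156095565789935
[-0.0035 -0.0082  0.0015]
rot [ 0.0005 -0.0025 -0.003 ]
```

View pics/w2.png

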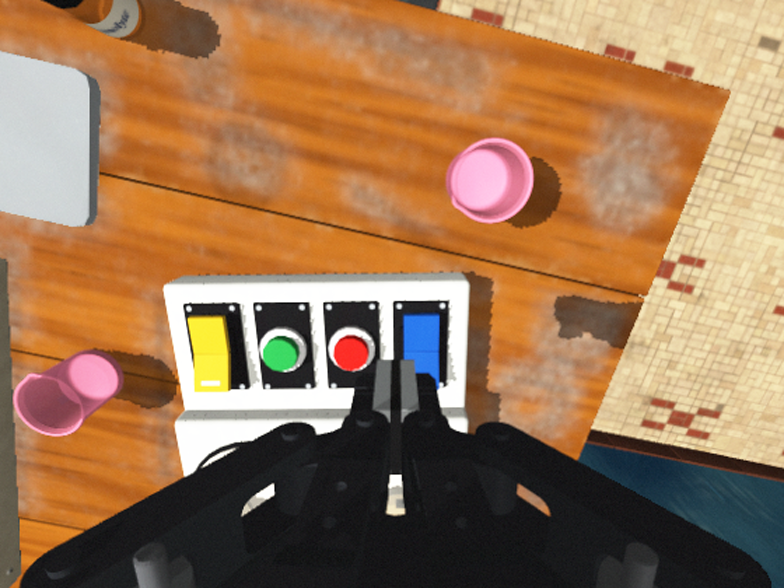

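The wrist view clearly shows, left to right, yellow (210,352), green (281,354), red (350,352) and blue (421,345). I'll refine the pose from these.

```bash
python3 - <<'E'
from h import *
from scipy.optimize import least_squares
P=[('red',351,352,.059,-.07,.026),('green',281,353,.059,-.07,-.026),('FL',469,275,.040,-.12,.115),('FR',165,284,.040,-.12,-.115),('bFL',449,301,.044,-.106,.099),('bFR',394,302,.044,-.106,.057),('yFR',184,305,.044,-.106,-.099),('gFR',254,304,.044,-.106,-.047),('gBR',263,389,.044,-.034,-.047)]
W=np.array([world('wrist',[(a[1]/1.4,a[2]/1.4)],z=a[3])[0] for a in P])[:,:2]; L=np.array([a[4:] for a in P])
def T(q,L): c,s=np.cos(q[2]),np.sin(q[2]); return L@np.array([[c,s],[-s,c]])+q[:2]
r=least_squares(lambda q:(T(q,L)-W).ravel(),[.6,0.15,0.2],loss='soft_l1',f_scale=.003).x
print(r); print(np.round((T(r,L)-W)*1e3,1))
q={n:T(r,np.array([l]))[0] for n,l in dict(blue=(-.05,.078),yellow=(-.05,-.078),green=(-.07,-.026)).items()}; print(q)
plan([*q['blue'],.08],[*q['blue'],.054],yaw=r[2])
E
```

```text
[0.62839218 0.15838472 0.24499406]
[[ 1.1  0.9]
 [ 1.5  0.2]
 [ 2.   2.6]
 [ 1.  -2.6]
 [-2.1  0.4]
 [-1.7 -0.8]
 [-0.9 -0.6]
 [-1.1 -0.9]
 [ 0.1  0.7]]
{'blue': array([0.56096629, 0.22192802]), 'yellow': array([0.59880418, 0.07058637]), 'green': array([0.56678878, 0.11618257])}
1.3667 [0.4956 0.1866 0.2017] [-1.  -0.4 -0. ] -0.005258280756682336
[-0.0896  0.0246  0.1521]
[-0.0896  0.0246  0.1846]
rot [ 0.0012 -0.0009 -0.0378]
```

```bash
python3 -m crank '[[[-0.04,0.01,0.04,0,0,-0.04,0],[-0.08,0.024,0.08,0,0,-0.04,0],[-0.09,0.025,0.12,0,0,-0.04,0],[-0.09,0.025,0.15,0,0,-0.04,0],[-0.09,0.025,0.152,0,0,-0.04,0],[-0.09,0.025,0.152,0,0,-0.04,0]]]'; python3 -c "
from h import *
plan([.561,.222,.08],[.561,.222,.054],yaw=.245)
c=grab('wrist');cv2.imwrite('pics/w3.png',c['img'])"
```

```text
clock: 1.87
eef_pos: [0.5607, 0.2224, 0.0802]
tool_rot: [-0.001, -0.123, 0.992, -0.0]
ft_force: [-0.1, -0.6, 0.6]
gripper_width: -0.002
grip_force: 0.0
1.8667 [0.5607 0.2224 0.0802] [-0.1 -0.6  0.6] -0.002479589924778025
[-0.0002 -0.0006  0.0003]
[-0.0002 -0.0006  0.0328]
rot [ 0.0001 -0.003   0.0049]
```

View pics/w3.png

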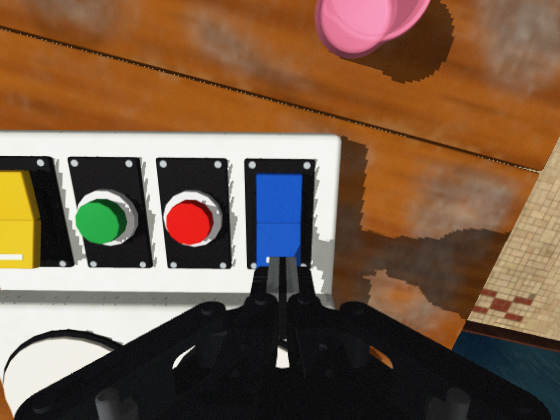

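The tip (285,260) sits over the far half of the blue rocker (279,235), so I'll press.

```bash
python3 -m crank '[[[0,0,0.01,0,0,0,0],[0,0,0.018,0,0,0,0],[0,0,0.024,0,0,0,0],[0,0,0.029,0,0,0,0],[0,0,0.033,0,0,0,0],[0,0,0.033,0,0,0,0],[0,0,0.033,0,0,0,0]]]'; python3 -c "
from h import *
plan([.561,.222,.08],[.561,.222,.053])
c=grab('side')
cv2.imwrite('pics/s3.png',cv2.resize(c['img'][150:290,170:340],None,fx=4,fy=4,interpolation=cv2.INTER_CUBIC))"
```

```text
clock: 2.5
eef_pos: [0.562, 0.2214, 0.0548]
tool_rot: [0.0, -0.123, 0.992, 0.0]
ft_force: [-5.5, -1.8, 21.8]
gripper_width: -0.004
grip_force: 10.6
2.5 [0.562  0.2214 0.0548] [-5.5 -1.8 21.8] -0.0036557516017900263
[ 0.001   0.001  -0.0315]
[0.001  0.001  0.0022]
```

View pics/s3.png

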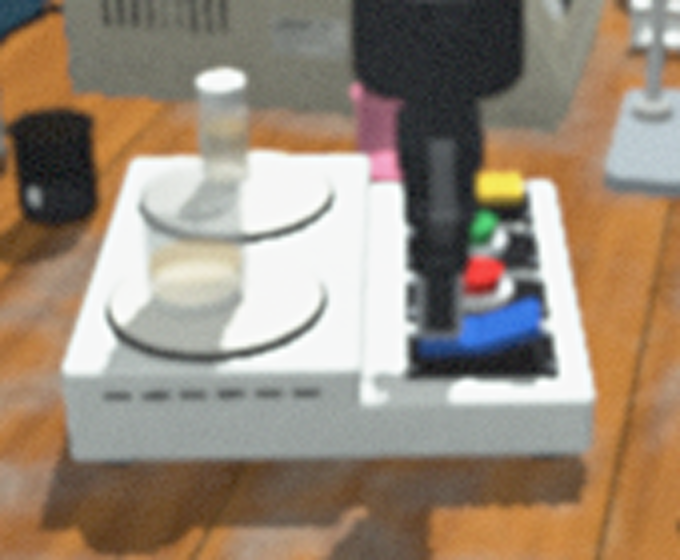

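The side view shows the blue rocker tipped, with its near half raised at (535,310). The reading of 22 N at 54.8 mm means it is at its stop. Next is yellow.

```bash
python3 -m crank '[[[0,0,-0.02,0,0,0,0],[0,0,-0.045,0,0,0,0],[0,0,-0.045,0,0,0,0]]]'; python3 -c "
from h import *
plan([.599,.0706,.09],[.599,.0706,.08],yaw=.245)"
```

```text
clock: 2.8
eef_pos: [0.5629, 0.2219, 0.0927]
tool_rot: [0.002, -0.123, 0.992, 0.001]
ft_force: [1.0, -0.3, 1.0]
gripper_width: 0.004
grip_force: 0.0
2.8 [0.5629 0.2219 0.0927] [ 1.  -0.3  1. ] 0.0043069908895492165
[ 0.0023 -0.1944  0.0032]
[ 0.0023 -0.1944  0.0157]
rot [0.0012 0.0073 0.0019]
```

```bash
python3 -m crank '[[[0,-0.04,0,0,0,0,0],[0,-0.09,0,0,0,0,0],[0,-0.14,0,0,0,0,0],[0,-0.175,0,0,0,0,0],[0,-0.194,0,0,0,0,0],[0,-0.194,0.01,0,0,0,0],[0,-0.194,0.01,0,0,0,0]]]'; python3 -c "
from h import *
plan([.599,.0706,.08],[.599,.0706,.0535],yaw=.245)
c=grab('wrist');cv2.imwrite('pics/w4.png',c['img'])"
```

```text
clock: 3.38
eef_pos: [0.5991, 0.0702, 0.0803]
tool_rot: [-0.001, -0.122, 0.993, 0.0]
ft_force: [0.0, 0.9, -0.9]
gripper_width: 0.003
grip_force: 0.0
3.3833 [0.5991 0.0702 0.0803] [ 0.   0.9 -0.9] 0.0026386820086073534
[-0.      0.0005  0.0004]
[-0.0001  0.0004  0.0335]
rot [ 0.0005 -0.0032 -0.0001]
```

View pics/w4.png

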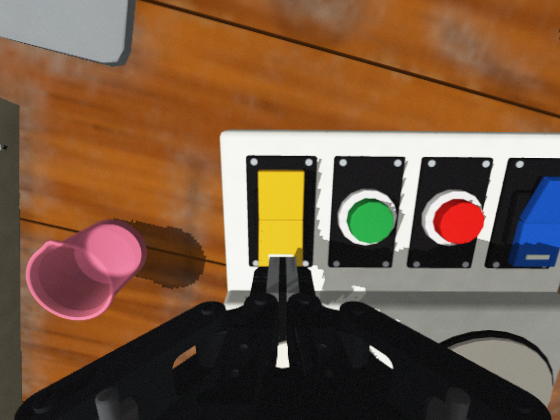

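The tip (283,260) is centred on yellow's far half (281,240), and blue at (540,225) has stayed tipped. I'll press and then lift.

```bash
python3 -m crank '[[[0,0,0.01,0,0,0,0],[0,0,0.018,0,0,0,0],[0,0,0.024,0,0,0,0],[0,0,0.029,0,0,0,0],[0,0,0.033,0,0,0,0],[0,0,0.033,0,0,0,0],[0,0,0.033,0,0,0,0]]]';  python3 -m crank '[[[0,0,-0.02,0,0,0,0],[0,0,-0.04,0,0,0,0],[0,0,-0.045,0,0,0,0],[0,0,-0.045,0,0,0,0]]]'; python3 -c "
from h import *
plan([.5668,.1162,.09],[.5668,.1162,.08],yaw=.245)"
```

```text
clock: 4.02
eef_pos: [0.5995, 0.071, 0.0552]
tool_rot: [-0.0, -0.123, 0.992, -0.0]
ft_force: [-0.0, 0.5, -0.4]
gripper_width: -0.003
grip_force: 0.0
clock: 4.35
eef_pos: [0.6, 0.0709, 0.0921]
tool_rot: [0.001, -0.123, 0.992, -0.0]
ft_force: [-0.1, -0.0, -0.1]
gripper_width: 0.001
grip_force: 0.0
4.35 [0.6    0.0709 0.0921] [-0.1 -0.  -0.1] 0.0007741399056994691
[0.0265 0.0651 0.0026]
[0.0265 0.0651 0.0151]
rot [-0.0007  0.003   0.0022]
```

No force was reported on yellow, so I'll move over green and check it before pressing.

```bash
python3 -m crank '[[[0.01,0.03,0,0,0,0,0],[0.026,0.065,0,0,0,0,0],[0.026,0.065,0.01,0,0,0,0],[0.026,0.065,0.01,0,0,0,0]]]'; python3 -c "
from h import *
plan([.5668,.1162,.08],[.5668,.1162,.053],yaw=.245)
c=grab('wrist');s=grab('side')['img'][150:290,170:340]
o=np.zeros((420,800,3),np.uint8);o[:,:380]=c['img'][:,150:530];o[:,380:]=cv2.resize(s,(420,420));cv2.imwrite('pics/w5.png',o)"
```

```text
clock: 4.68
eef_pos: [0.5655, 0.1173, 0.0818]
tool_rot: [-0.001, -0.124, 0.992, -0.0]
ft_force: [-0.2, -0.9, -1.2]
gripper_width: -0.004
grip_force: 0.0
4.6833 [0.5655 0.1173 0.0818] [-0.2 -0.9 -1.2] -0.003766964660816525
[-0.0013 -0.0018  0.0022]
[-0.0013 -0.0018  0.036 ]
rot [ 0.0004 -0.0044  0.0071]
```

View pics/w5.png

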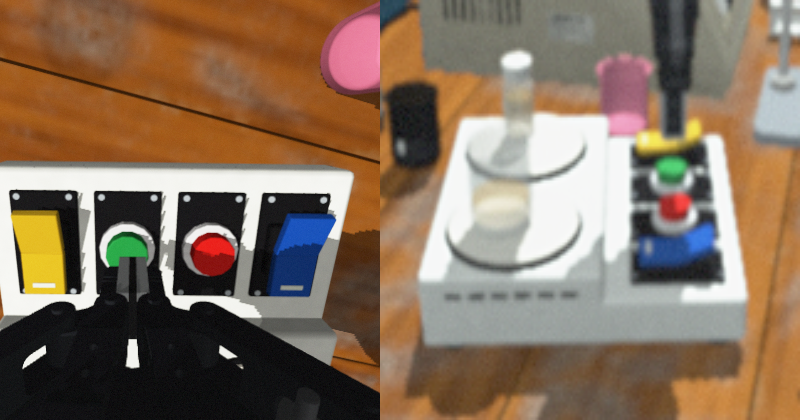

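Both rockers look tipped, and the tip is over green (127,250). I'll measure the two tilts from depth.

```bash
python3 - <<'E'
from h import *
c=np.load('wrist.npz'); a=.245; hsv=cv2.cvtColor(c['img'],cv2.COLOR_BGR2HSV)
for n,lo,hi in(('yellow',20,35),('blue',100,125)):
    m=(hsv[...,0]>lo)&(hsv[...,0]<hi)&(hsv[...,1]>150)&(hsv[...,2]>60); m[:190]=0;m[300:]=0
    v,u=np.nonzero(m); p=world('wrist',list(zip(u[::5],v[::5])))
    x=(p[:,0]-.6284)*np.cos(a)+(p[:,1]-.1584)*np.sin(a); z=p[:,2]
    for l,h in((-.094,-.075),(-.065,-.043)):
        k=(x>l)&(x<h)&(z>.045)&(z<.07); f=np.polyfit(x[k],z[k],1); print(n,k.sum(),'tilt',np.arctan(f[0]),'z',z[k].mean())
E
```

```text
yellow 252 tilt -0.3428354853735123 z 0.06067340963140938
yellow 246 tilt -0.010153616785992437 z 0.05523314316550434
blue 267 tilt -0.3368026839027674 z 0.06075405603104665
blue 244 tilt -0.0003366049701613295 z 0.055047136843429254
```

Both rockers are fully on (0.34 rad). Next I'll press green and lift off.

```bash
python3 -m crank '[[[-0.001,-0.002,0.01,0,0,0,0],[-0.001,-0.002,0.02,0,0,0,0],[-0.001,-0.002,0.028,0,0,0,0],[-0.001,-0.002,0.034,0,0,0,0],[-0.001,-0.002,0.038,0,0,0,0],[-0.001,-0.002,0.038,0,0,0,0],[-0.001,-0.002,0.038,0,0,0,0],[-0.001,-0.002,0.038,0,0,0,0]]]';  python3 -m crank '[[[0,0,-0.02,0,0,0,0],[0,0,-0.05,0,0,0,0],[0,0,-0.1,0,0,0,0],[0,0,-0.15,0,0,0,0],[0,0,-0.18,0,0,0,0],[0.05,0,-0.18,0,0,0,0],[0.08,0,-0.18,0,0,0,0],[0.08,0,-0.18,0,0,0,0]]]'; python3 -c "
from h import *
c=grab('wrist');s=grab('side')['img'][130:290,170:400]
o=np.zeros((420,800,3),np.uint8);o[:,:400]=c['img'][:,80:480];o[:,400:]=cv2.resize(s,(400,420));cv2.imwrite('pics/w6.png',o)"
```

```text
clock: 5.45
eef_pos: [0.5678, 0.1144, 0.053]
tool_rot: [-0.0, -0.123, 0.992, -0.0]
ft_force: [-2.2, -3.0, 9.8]
gripper_width: -0.002
grip_force: 4.4
clock: 6.12
eef_pos: [0.5026, 0.0981, 0.1975]
tool_rot: [-0.001, -0.123, 0.992, -0.0]
ft_force: [-0.5, -0.5, 0.2]
gripper_width: 0.001
grip_force: 0.0
```

View pics/w6.png

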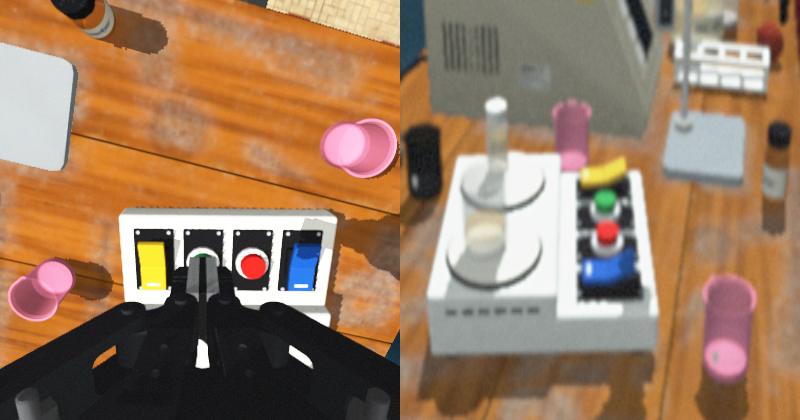

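Green reached 53.0 mm at 9.8 N, so it was fully down, and it is up again at (605,200). Both rockers are tipped, the beaker and vials are standing undisturbed, and the gripper is clear.

```bash
python3 -c "
from plant import sign_off
print(sign_off())"
```

```text
the job is handed in; nothing more can be done
None
```

I handed the job in after about 6 s of robot time: blue, then yellow, were tipped fully on (0.34 rad by depth), then green was pressed fully down and came back up, with red, the beaker and the vials left alone; the hand-in returned no verdict.

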